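Lay the coffee tray to its drawn layout

ROBOT

A 6-joint arm with a two-finger parallel gripper is mounted at the origin on a cart in front of the work surface, level with it; the furniture and walls round the work are solid. World frame = base frame: x ahead of the robot, y to its left, z up, the work surface at z = 0. Lengths are in m, angles in rad, forces in N, time in s.
With the tool pointing down it reaches from about 0.375 to 0.9 m from the base axis. Payload 3.1 kg.
Tool frame: the origin (TCP) lies at the very end of the fingers, on their centre line; the grasp point (between the pads) lies 19 mm behind it; z points along the fingers, y is the line along which they close (so a half turn about z gives the same grasp; the last joint's range is limited). The gripper opens to 85 mm and grips with 20 to 120 N. Pads are 22 mm wide; open, the fingers measure 114 mm over their backs; the gripper's body (76 mm by 85 mm) begins 54 mm behind the grasp point. The pads swing forward as they close: fully open they stand 13 mm farther back than shut.
Start: joints at [-1.508, 0.527, 1.433, -0, 1.181, -0.178], TCP at [0.149, -0.607, 0.231] pointing down, gripper open.
Joint ranges: [-3.08, 3.08], [-0.75, 2.2], [0.22, 2.44], [-1.43, 4.57], [0, 2.65], [-2.85, 2.85]. Speed limits (rad/s): [2.79, 2.79, 3.14, 3.14, 3.14, 3.14].

INTERFACE

Orientations are given as a unit quaternion [x, y, z, w].
In Python, from station import manip gives the robot as it stands.
- The arm moves only by the shell command python3 -m handwheel 'ROWS' [FORCE]. ROWS is JSON, a list of rows, each a list of 7 numbers: the shift along the world's x, y, z in mm, then the turn, a rotation vector about the world's x, y, z in degrees, then the opening, from 0 (shut) to 1 (fully open). A call has exactly 10 rows; each row shifts and turns the commanded pose from where the row before left it; what a row does not reach is not made up. A row lasts 1/8 s, in which the tool goes at most 62.5 mm and 10.7 degrees, less where a joint would pass 70% of its speed; a pose out of reach is approached as far as the arm can. A call is refused whole if a number of a shift passes 62.5 or a number of a turn 10.7, either way. A call with a gripper value outside its range is refused whole. The fingers move at their own pace and stop on an object; FORCE is the grip in N (left out, the last holds). Time passes only in rows, so rows that do not move let the fingers close, or fill a call up. It gives the time, the measured TCP pose, the force, the opening and the grip force at its end, in the units of the state.
- manip.sense(): the state, without advancing time (a new reading comes with each control period).
- manip.snapshot(name): name is "side" or "top"; returns the picture (480x640x3 uint8, red, green, blue); there is no depth.
- manip.get_calibration(name): a dict with "K" (3x3 intrinsics, pixels), "rvec" (rotation vector, rad) and "tvec" (3), from world to camera coordinates, as OpenCV has them. Camera axes: x right, y down, z forward; pixel columns grow to the right and rows downward; lengths in m; the calibration is good to about 2 mm. A picture is of the moment at which its call begins. get_calibration takes no time and is no camera call.
- manip.sign_off(): hands the job in; it is judged then, once.
The state is a dict: "t": time; "q": joint angles; "qd": joint speeds; "tau": joint torques, N m; "tcp_pos": TCP position; "tool_rot": TCP orientation; "force": force on the tool from outside, world axes, zero at the start; "ft_torque": the same for the moment, N m; "finger_gap": opening from 0.0 (shut) to 1.0 (fully open); "gripper_force": force on a finger pad.
Only numpy, scipy, OpenCV 4.12 (cv2) and the standard library are available. Lean on these libraries where they do the work, as an engineer would, in place of code of your own. Each camera call takes 0.05 s, during which the arm holds its last target. There are 200 camera calls.

TASK

Lay the wooden tray for coffee as drawn on it: take both cups off the pegs of the draining rack and stand each mouth down inside the drawn ring of its size, the large cup in the large ring and the small cup in the small one. Lay the teaspoon in its outline, hollow side up, bowl at the round end. Leave the other things on the trolley where they are.

Things in the scene. Friction and masses are not known exactly. Their poses are not given: they have to be found in the camera images.
- cup_large_mid (a point): Large white handleless cup, 58 mm tall, mouth down on one of the rack's pegs; 62 mm across the mouth, tapering to 54 mm near its closed bottom, wall 5 mm, under 0.21 kg. Point on its axis, 29 mm from the mouth; z runs along the axis from mouth to closed bottom (up when it stands mouth down; on the rack it leans 29 degrees from vertical towards the rack's -x). Round: turn about z is free.
- cup_small_mid (a point): Small white handleless cup, 46 mm tall, on the other peg; 48 mm across the mouth, tapering to 40 mm near its closed bottom, wall 3.5 mm, up to 0.10 kg. Point on its axis, 23 mm from the mouth; axes as for the large cup.
- rack: Draining rack, fixed: wooden slats forming a slope 104 mm long, 184 mm wide, over a steel drip tray. Origin under its middle on the trolley top; the slope rises 29 degrees along the rack's +x, its middle 46 mm high. Two 12 mm pegs square to it, 98 mm apart along y, stand out 34 mm inside the cups (either cup on either), whose rims rest on the slats: a cup comes free after 40 mm along its own axis.
- peg_left (a point): Middle of the rounded end of the peg at the rack's +y side (its end is 6 mm farther along the peg).
- peg_right (a point): The same for the peg at the rack's -y side.
- tray: Dark wooden serving tray, fixed, 220 x 190 mm (x by y), floor 10 mm above the trolley top, rim 15 mm above it and 6 mm wide. Origin under its middle on the trolley top; x along its longer side, away from the robot. Thin white lines on its floor: two rings side by side along x, and a spoon's outline along x at the -y side.
- ring_large (a point): Centre of the large drawn ring (84 mm diameter) on the tray's floor; place of the large cup.
- ring_small (a point): Centre of the small drawn ring (70 mm diameter) on the tray's floor; place of the small cup.
- outline_bowl (a point): Centre of the round end of the spoon outline (52 mm diameter), on the tray's floor: the middle of the spoon's bowl goes here. Outline drawn 8 mm outside the spoon all round.
- outline_handle_end (a point): On the tray's floor, 112 mm along the tray's -x from outline_bowl: the spoon's handle end goes here.
- spoon_mid (a point): Steel teaspoon lying on the trolley, 130 mm long, 0.05 kg: flat handle 10 mm wide, 7 mm thick, end 13 mm wide; shallow bowl, hollow up, 36 mm across, 10 mm high. Point near the balance, half-way up the handle's thickness (3.5 mm above what it lies on); x along the spoon to the bowl, z up. Bowl's middle 59 mm along +x, handle's end 53 mm along -x.
- spoon_bowl (a point): Middle of the underside of the spoon's bowl.
- spoon_handle_end (a point): Handle end of the spoon, at its underside.
- cup_large_mouth (a point): Middle of the large cup's mouth, in the plane of its rim; z as for the cup.
- cup_small_mouth (a point): Middle of the small cup's mouth, in the plane of its rim; z as for the cup.
- cup_large: The large cup itself; same point and axes as cup_large_mouth.
- cup_small: The small cup itself; same point and axes as cup_small_mouth.
- spoon: The teaspoon itself: origin on its underside, 12 mm nearer the bowl than spoon_mid; same axes.
- candle: Bystander: tea light, 38 mm diameter, 18 mm high. Origin under its middle, as for all bystanders.
- matches: Bystander: match box, 35 x 52 x 15 mm.
- timer: Bystander: egg timer, 65 mm diameter, 64 mm high.
- jar_a: Bystander: spice jar, 41 mm diameter, 105 mm high, behind the kettle base.
- jar_b: Bystander: spice jar, 41 mm diameter, 105 mm high, at the back, behind the rack.
- salt: Bystander: salt shaker, 44 mm diameter, 90 mm high, at the back. Also fixed along the back edge: two mills, two canisters, two bottles, up to 267 mm high; a flat kettle base lies in the middle.

How it is judged:
By the outcome, as a careful person would: the job done as asked, in the order asked, and still so for the second after the job is handed in, with the robot touching nothing.
It also fails if it takes over 64 s, if anything falls off the work surface, if the arm or the gripper's body presses on something with over 40 N, if the wrist force passes 120 N, or if a joint passes its speed limit or range.

## Working session

There is one attempt and no reset: what is moved stays moved. The work goes in short steps, Python scripts to look and compute and a shell command to move; the robot and the scene stay as the last step left them, time stands still between calls to the robot, and variables do not carry over. Pictures are saved under pics/ and viewed, at most 15 in all, crops included, and the job is handed in when it is done.

```bash
mkdir -p pics; python3 - <<'E'
from station import manip
import cv2,numpy as np
for n in("side","top"):
    im=manip.snapshot(n); cv2.imwrite(f"pics/{n}0.png",im[:,:,::-1])
    c=manip.get_calibration(n); R=cv2.Rodrigues(np.array(c["rvec"]))[0]
    print(n,np.round(c["K"],1).tolist(),"pos",(-R.T@np.array(c["tvec"]).ravel()).round(3),"fwd",R[2].round(3))
s=manip.sense();print(s["t"],s["tcp_pos"],s["tool_rot"],s["finger_gap"])
E
```

```text
side [[531.4, 0.0, 320.5], [0.0, 531.4, 240.0], [0.0, 0.0, 1.0]] pos [ 0.213 -0.832  0.521] fwd [ 0.33   0.832 -0.446]
top [[476.3, 0.0, 315.7], [0.0, 476.3, 238.8], [0.0, 0.0, 1.0]] pos [0.517 0.007 1.088] fwd [ 0.029  0.014 -0.999]
0.1 [ 0.14905146 -0.60629689  0.23043154] [ 9.92762448e-01  1.20090599e-01  6.70805289e-05 -9.83034809e-04] 1.0048512833645464
```

View pics/top0.png

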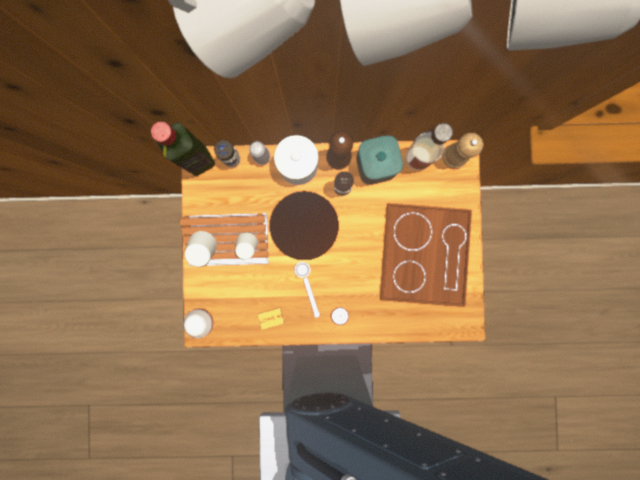

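View pics/side0.png

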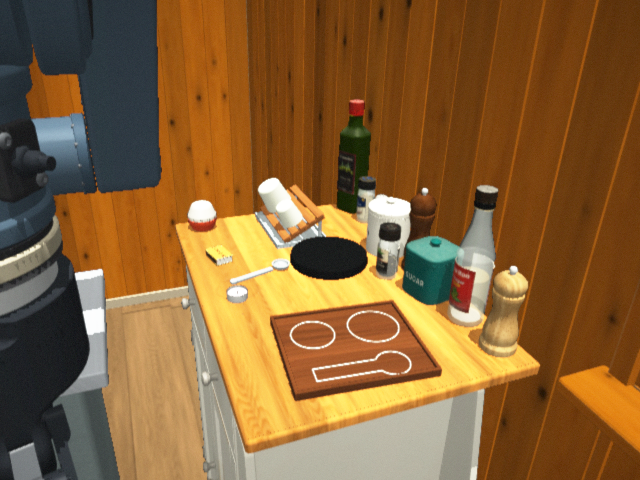

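The top view shows the large cup near (200,248), the small cup near (246,246), and the spoon bowl at (302,270) with its handle end at (317,316). The rings are at (413,231) and (409,277), and the spoon outline runs from (454,233) to (451,288). The side view shows the cups leaning towards the robot. Next I'll measure and take zoomed crops.

```bash
cat > h.py <<'E'
from station import manip
import cv2,numpy as np
def cam(n):
    c=manip.get_calibration(n);return np.array(c["K"]),cv2.Rodrigues(np.array(c["rvec"]))[0],np.array(c["tvec"]).ravel()
def ray(n,p):
    K,R,t=cam(n);d=R.T@np.linalg.solve(K,[p[0],p[1],1.]);return -R.T@t,d/np.linalg.norm(d)
def onz(n,p,z):
    o,d=ray(n,p);return o+d*(z-o[2])/d[2]
def tri(p,q):  # top px, side px
    a,d=ray("top",p);b,e=ray("side",q)
    s=np.linalg.lstsq(np.c_[d,-e],b-a,rcond=None)[0];P,Q=a+s[0]*d,b+s[1]*e
    return (P+Q)/2,np.linalg.norm(P-Q)
def proj(n,P):
    K,R,t=cam(n);v=K@(R@np.array(P,float)+t);return v[:2]/v[2]
E
python3 - <<'E'
from h import *
np.set_printoptions(precision=4,suppress=True)
for n,roi in(("top",(385,205,468,303)),("side",(270,300,437,392))):
    im=cv2.imread(f"pics/{n}0.png");x0,y0,x1,y1=roi
    m=(im[y0:y1,x0:x1].min(2)>(95 if n=="top" else 130)).astype(np.uint8)
    cs,_=cv2.findContours(m,cv2.RETR_EXTERNAL,cv2.CHAIN_APPROX_NONE)
    k,lab,st,_=cv2.connectedComponentsWithStats(cv2.dilate(m,np.ones((2,2))))
    for i in range(1,k):
        if st[i,4]<40: continue
        v,u=np.nonzero((lab==i)&(m>0)); P=np.array([onz(n,(a+x0,b+y0),.010)[:2] for a,b in zip(u,v)],np.float32)
        lo,hi=P.min(0),P.max(0);print(n,st[i],"lo",lo,"hi",hi,"mid",(lo+hi)/2,"ellipse",cv2.fitEllipse(P))
im=cv2.imread("pics/top0.png");
# spoon
x0,y0,x1,y1=285,258,328,322
hs=cv2.cvtColor(im,cv2.COLOR_BGR2HSV)[y0:y1,x0:x1]
m=(hs[...,1]<70).astype(np.uint8);k,lab,st,_=cv2.connectedComponentsWithStats(m)
i=1+st[1:,4].argmax();v,u=np.nonzero(lab==i);P=np.array([onz("top",(a+x0,b+y0),.005)[:2] for a,b in zip(u,v)])
c=P.mean(0);d=np.linalg.svd(P-c)[2][0];d*=np.sign(d[0]);s=(P-c)@d
h=P[s<np.median(s)];print("spoon n",st[i],c,d,"ends",c+d*s.min(),c+d*s.max(),s.max()-s.min())
a=cv2.resize(im[195:275,170:280],(550,400),interpolation=cv2.INTER_CUBIC)
b=cv2.resize(cv2.imread("pics/side0.png")[170:250,250:330],(400,400),interpolation=cv2.INTER_CUBIC)
a=cv2.resize(a,(412,300));cv2.imwrite("pics/rack.png",np.hstack([cv2.resize(im[205:275,175:275],(400,280),interpolation=cv2.INTER_CUBIC),cv2.resize(cv2.imread("pics/side0.png")[175:245,250:330],(320,280),interpolation=cv2.INTER_CUBIC)]))
E
```

```text
top [63  0 20  4 69] lo [ 0.6119 -0.3213] hi [ 0.6175 -0.2785] mid [ 0.6147 -0.2999] ellipse ((0.6150252819061279, -0.3023996949195862), (0.005242999643087387, 0.044348008930683136), 177.14454650878906)
top [  8   6  41  42 504] lo [ 0.5153 -0.2408] hi [ 0.606  -0.1526] mid [ 0.5606 -0.1967] ellipse ((0.5604315400123596, -0.19640013575553894), (0.08425961434841156, 0.08459760993719101), 53.780616760253906)
top [ 56  18  27  70 654] lo [ 0.4234 -0.317 ] hi [ 0.5766 -0.2605] mid [ 0.5    -0.2888] ellipse ((0.5118584632873535, -0.2859371304512024), (0.046739209443330765, 0.16373546421527863), 84.44697570800781)
top [  7  55  35  35 417] lo [ 0.421  -0.2222] hi [ 0.4957 -0.1477] mid [ 0.4583 -0.185 ] ellipse ((0.4588714838027954, -0.18587173521518707), (0.07031749933958054, 0.07054566591978073), 150.66786193847656)
side [ 76  10  55  34 437] lo [ 0.5177 -0.2409] hi [ 0.6051 -0.1522] mid [ 0.5614 -0.1965] ellipse ((0.5610683560371399, -0.19696436822414398), (0.08411722630262375, 0.08450718969106674), 153.53323364257812)
side [ 19  21  48  29 382] lo [ 0.4228 -0.2238] hi [ 0.4958 -0.1494] mid [ 0.4593 -0.1866] ellipse ((0.4593934714794159, -0.18660929799079895), (0.06993492692708969, 0.07019826024770737), 12.647805213928223)
side [ 42  51 101  32 735] lo [ 0.4268 -0.3169] hi [ 0.5764 -0.2622] mid [ 0.5016 -0.2895] ellipse ((0.5151785612106323, -0.28646963834762573), (0.04326888918876648, 0.17219524085521698), 84.31993865966797)
spoon n [ 10   4  25  56 399] [0.4478 0.0454] [0.9583 0.2856] ends [0.3721 0.0229] [0.497  0.0601] 0.13029899908306672
```

View pics/rack.png

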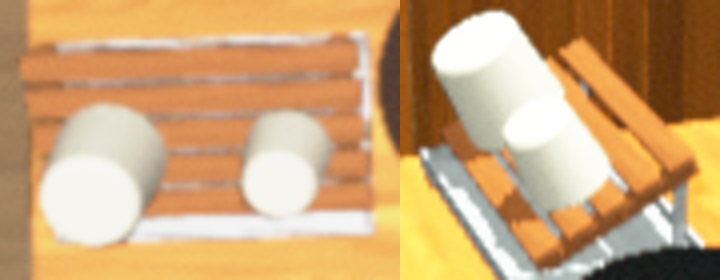

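The crop shows the large cup's closed bottom centred near top (197.8,254.8) and side (267.5,186.2). The small cup's is near top (245,250.8) and side (283.8,206.2). Next I'll triangulate both.

```bash
python3 - <<'E'
from h import *
np.set_printoptions(precision=4,suppress=True)
T=lambda x,y:(175+x/4-.4,205+y/4-.4)
S=lambda x,y:(250+(x-400)/4-.4,175+y/4-.4)
L,e=tri(T(91,199),S(470,45));M,f=tri(T(280,183),S(535,125));print(L,e,M,f,"small-large",M-L)
for z in(0.,.01):
  a,b=onz("top",T(57,240),z),onz("top",T(372,232),z);c,d=onz("top",T(57,47),z),onz("top",T(365,37),z)
  print("yaw",[np.degrees(np.arctan2(-(p-q)[0],(p-q)[1])).round(2) for p,q in((a,b),(c,d))],a,b,c,d)
# cup ext consistency: mouth centre in plane. silhouette axis direction per cup
for nm,B,h in(("L",L,.058),("S",M,.046)):
  yaw=np.radians(2);s,c=np.sin(np.radians(29)),np.cos(np.radians(29))
  ax=np.array([-s*np.cos(yaw),-s*np.sin(yaw),c]);print(nm,"mid",B-ax*h/2,"mouth",B-ax*h)
  for n in("top","side"):
    print(n,"B",proj(n,B),"mouth",proj(n,B-ax*h))
im=cv2.imread("pics/top0.png");hs=cv2.cvtColor(im,cv2.COLOR_BGR2HSV)
for n,rois in(("top",((183,228,219,268),(232,230,262,262))),("side",((255,172,290,214),(274,196,305,230)))):
  im=cv2.imread(f"pics/{n}0.png");hs=cv2.cvtColor(im,cv2.COLOR_BGR2HSV)
  for r in rois:
    q=hs[r[1]:r[3],r[0]:r[2]];m=((q[...,1]<60)&(q[...,2]>130)).astype(np.uint8);m=cv2.morphologyEx(m,cv2.MORPH_OPEN,np.ones((7,7)))
    v,u=np.nonzero(m);print(n,"bbox",u.min()+r[0],u.max()+r[0],v.min()+r[1],v.max()+r[1],"cen",u.mean()+r[0],v.mean()+r[1])
E
```

```text
[0.5179 0.2715 0.0887] 0.002724064419038926 [0.5249 0.1731 0.0781] 0.001006693598721795 small-large [ 0.007  -0.0984 -0.0107]
yaw [np.float64(0.12), np.float64(0.44)] [0.4964 0.3145 0.    ] [0.4968 0.1337 0.    ] [0.6072 0.3127 0.    ] [0.6085 0.1354 0.    ]
yaw [np.float64(0.12), np.float64(0.44)] [0.4966 0.3116 0.01  ] [0.497  0.1325 0.01  ] [0.6063 0.3099 0.01  ] [0.6077 0.1342 0.01  ]
L mid [0.532  0.272  0.0634] mouth [0.546  0.2725 0.038 ]
top B [197.1593 254.9716] mouth [202.5528 242.1648]
side B [267.6994 185.8916] mouth [279.6015 204.8627]
S mid [0.536  0.1735 0.058 ] mouth [0.5472 0.1739 0.0379]
top B [244.5286 250.5764] mouth [246.9731 240.5782]
side B [283.5857 205.8606] mouth [293.333  221.5165]
top bbox 186 214 232 265 cen 199.89913899138992 248.7047970479705
top bbox 236 261 233 261 cen 246.26765799256506 247.6542750929368
side bbox 259 289 178 213 cen 274.74483596597815 196.0656136087485
side bbox 274 300 196 226 cen 286.4135702746365 210.891760904685
```

```bash
python3 -m handwheel '[[44,44,0,0,0,-1.73,1],[44,44,0,0,0,-1.73,1],[44,44,0,0,0,-1.73,1],[44,44,0,0,0,-1.73,1],[44,44,0,0,0,-1.73,1],[44,44,0,0,0,-1.73,1],[44,44,0,0,0,-1.73,1],[44,44,0,0,0,-1.73,1],[0,50,0,0,0,0,1],[0,50,0,0,0,0,1]]' 40
```

```text
t: 1.35
tcp_pos: [0.5012, -0.153, 0.2307]
tool_rot: [1.0, -0.0, -0.0, -0.0]
force: [0.6, 1.8, -0.7]
finger_gap: 1.003
gripper_force: 0.0
```

```bash
python3 -m handwheel '[[-1.5,42.5,-8,0,-2.9,0,1],[-1.5,42.5,-8,0,-2.9,0,1],[-1.5,42.5,-8,0,-2.9,0,1],[-1.5,42.5,-8,0,-2.9,0,1],[-1.5,42.5,-8,0,-2.9,0,1],[-1.5,42.5,-8,0,-2.9,0,1],[-1.5,42.5,-8,0,-2.9,0,1],[-1.5,42.5,-8,0,-2.9,0,1],[-1.5,42.5,-8,0,-2.9,0,1],[-1.5,42.5,-8,0,-2.9,0,1]]' && python3 - <<'E'
from h import *
im=manip.snapshot("side")[:,:,::-1];s=manip.sense();print(s["q"],s["tcp_pos"],s["tool_rot"])
print(proj("side",s["tcp_pos"]))
cv2.imwrite("pics/s1.png",cv2.resize(im[110:270,190:390],(800,640))[:600])
E
```

```text
t: 2.6
tcp_pos: [0.487, 0.2443, 0.1552]
tool_rot: [0.972, -0.001, 0.235, 0.004]
force: [0.4, -0.7, 0.4]
finger_gap: 1.0
gripper_force: 0.0
[ 0.35474573  0.47045431  2.01504594 -0.67829701  0.26395966  2.5502835 ] [0.48660184 0.2468176  0.15461492] [ 9.71819028e-01 -5.84655437e-04  2.35715574e-01  2.36707021e-03]
[256.27395728 162.69101011]
```

View pics/s1.png

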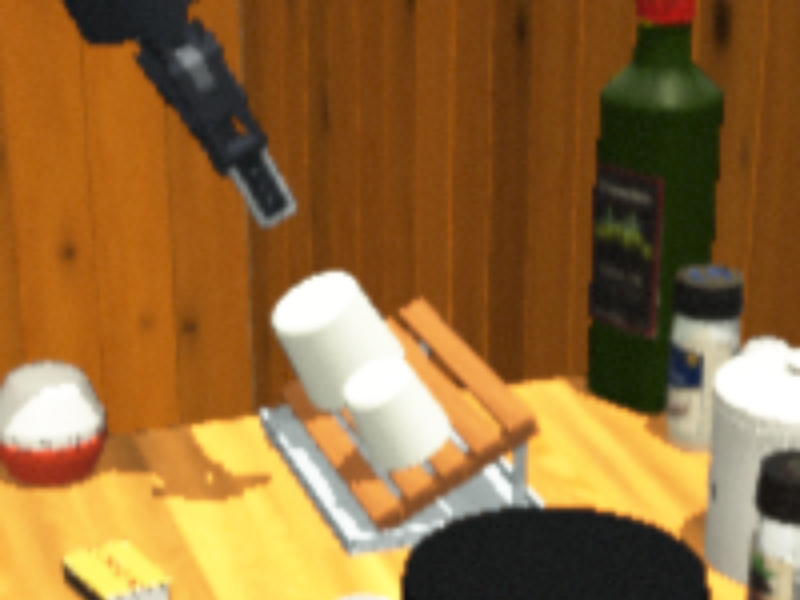

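The gripper hangs above the cups, with its fingertips near crop pixel (270,220). The wrist is close to singular at 29° of tilt. I'll use about 14° instead, since the fingers close along y and that angle is free.

```bash
python3 -m handwheel '[[8,8,-5,0,4.5,0,1],[8,8,-5,0,4.5,0,1],[7,8,-5,0,4.5,0,1],[0,0,0,0,0,0,1],[0,0,0,0,0,0,1],[0,0,0,0,0,0,1],[3,0,-11,0,0,0,1],[3,0,-11,0,0,0,1],[0,0,0,0,0,0,1],[0,0,0,0,0,0,1]]' && python3 - <<'E'
from h import *
s=manip.sense();print(s["q"],s["tcp_pos"],s["tool_rot"])
E
```

```text
t: 3.9
tcp_pos: [0.5164, 0.2668, 0.1184]
tool_rot: [0.993, -0.001, 0.119, 0.004]
force: [0.4, 0.3, 0.4]
finger_gap: 1.003
gripper_force: 0.0
[ 0.32851351  0.57450491  1.8000921  -0.16270058  0.54880312  2.03103067] [0.51643789 0.26681874 0.11835042] [ 0.9928512  -0.00104485  0.11928098  0.00417652]
```

```bash
python3 -m handwheel '[[2,1,-8.5,0,0,0,1],[2,1,-8.5,0,0,0,1],[2,1,-8.5,0,0,0,1],[2,1,-8.5,0,0,0,1],[2,1,-8.5,0,0,0,1],[2,0,-8.5,0,0,0,1],[2,0,-8.5,0,0,0,1],[2,0,-7,0,0,0,1],[0,0,0,0,0,0,1],[0,0,0,0,0,0,1]]' && python3 - <<'E'
from h import *
im=manip.snapshot("side")[:,:,::-1];im2=manip.snapshot("top")[:,:,::-1]
cv2.imwrite("pics/s2.png",np.hstack([cv2.resize(im[150:250,230:330],(400,400)),cv2.resize(im2[195:295,170:270],(400,400))]))
E
```

```text
t: 5.15
tcp_pos: [0.5326, 0.2719, 0.0523]
tool_rot: [0.993, -0.001, 0.12, 0.004]
force: [0.1, -0.2, 0.0]
finger_gap: 0.998
gripper_force: 0.0
```

View pics/s2.png

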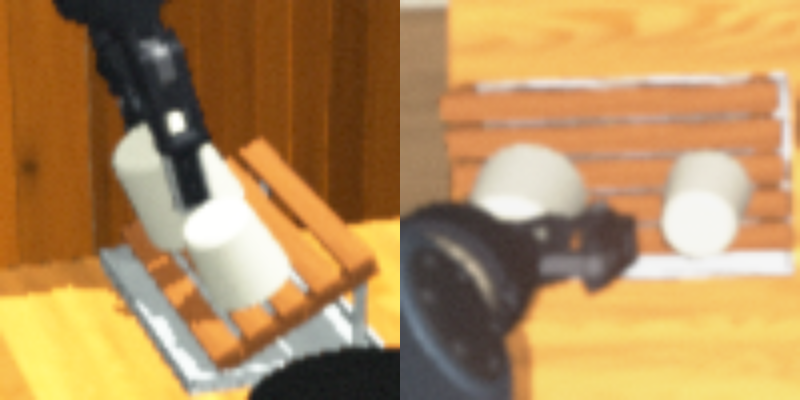

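The finger straddles the large cup at its middle, near side crop (180,190), and the cup sits between the fingers. I'll close now.

```bash
python3 -m handwheel '[[0,0,0,0,0,0,0],[0,0,0,0,0,0,0],[0,0,0,0,0,0,0],[0,0,0,0,0,0,0],[0,0,0,0,0,0,0],[0,0,0,0,0,0,0],[-2,0,3.5,0,0,0,0],[-2,0,3.5,0,0,0,0],[-2,0,3.5,0,0,0,0],[-2,0,3.5,0,0,0,0]]' 45
```

```text
t: 6.5
tcp_pos: [0.5243, 0.2718, 0.0664]
tool_rot: [0.993, -0.001, 0.119, 0.004]
force: [0.0, -0.3, -1.3]
finger_gap: 0.675
gripper_force: 48.0
```

```bash
python3 -m handwheel '[[-4,0,7.5,0,0,0,0],[-4,0,7.5,0,0,0,0],[-4,0,7.5,0,0,0,0],[-4,0,7.5,0,0,0,0],[-4,0,7.5,0,0,0,0],[-4,0,7.5,0,0,0,0],[0,0,20,0,0,0,0],[0,0,20,0,0,0,0],[0,0,20,0,0,0,0],[0,0,15,0,0,0,0]]'; python3 -m handwheel '[[5.6,-47,0,0,2.9,0,0],[5.6,-47,0,0,2.9,0,0],[5.6,-47,0,0,2.9,0,0],[5.6,-47,0,0,2.9,0,0],[5.6,-47,0,0,2.9,0,0],[5.6,-47,0,0,2.9,0,0],[5.6,-47,0,0,2.9,0,0],[5.6,-47,0,0,2.9,0,0],[5.6,-47,0,0,2.9,0,0],[5.6,-46,0,0,2.9,0,0]]'
```

```text
t: 7.75
tcp_pos: [0.5005, 0.2719, 0.1874]
tool_rot: [0.993, -0.001, 0.12, 0.004]
force: [0.3, -0.4, -1.4]
finger_gap: 0.673
gripper_force: 48.3
t: 9.0
tcp_pos: [0.5566, -0.1987, 0.1863]
tool_rot: [0.991, -0.0, -0.133, 0.004]
force: [0.8, 0.4, -0.7]
finger_gap: 0.671
gripper_force: 48.3
```

```bash
python3 -m handwheel '[[0,0,-18,0,0,0,0],[0,0,-18,0,0,0,0],[0,0,-18,0,0,0,0],[0,0,-18,0,0,0,0],[0,0,-18,0,0,0,0],[0,1,-18,0,0,0,0],[0,1,-18,0,0,0,0],[0,0,-14,0,0,0,0],[0,0,0,0,0,0,0],[0,0,0,0,0,0,0]]' && python3 - <<'E'
from h import *
im=manip.snapshot("side")[:,:,::-1];im2=manip.snapshot("top")[:,:,::-1]
cv2.imwrite("pics/s3.png",np.hstack([cv2.resize(im[250:390,280:440],(457,400)),cv2.resize(im2[190:310,380:475],(317,400))]))
E
```

```text
t: 10.25
tcp_pos: [0.5569, -0.1954, 0.0465]
tool_rot: [0.991, -0.0, -0.132, 0.004]
force: [0.2, 0.2, -1.6]
finger_gap: 0.669
gripper_force: 48.3
```

View pics/s3.png

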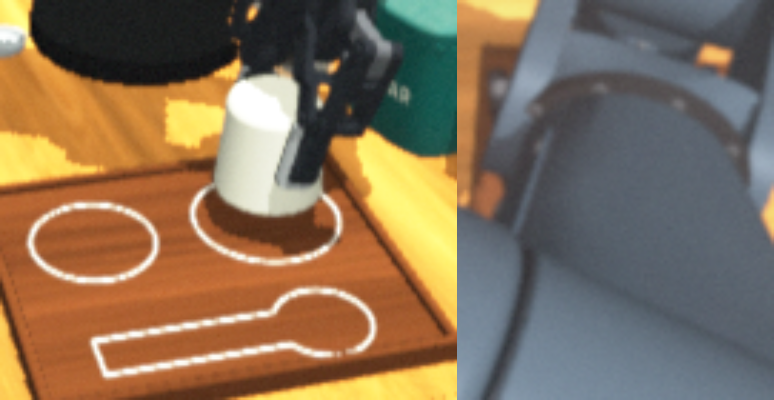

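The large cup hangs upright over the large ring, with its rim near crop (270,205). I'll lower it slowly.

```bash
python3 -m handwheel '[[-1,-1,-2.5,0,0,0,0],[0,0,-2.5,0,0,0,0],[0,0,-2.5,0,0,0,0],[0,0,-2.5,0,0,0,0],[0,0,-2,0,0,0,0],[0,0,-1.5,0,0,0,0],[0,0,-1,0,0,0,0],[0,0,0,0,0,0,0],[0,0,0,0,0,0,0],[0,0,0,0,0,0,0]]' && python3 - <<'E'
from h import *
im=manip.snapshot("side")[:,:,::-1]
c=im[250:390,280:440]
cv2.imwrite("pics/s4.png",cv2.resize(c,(640,560),interpolation=cv2.INTER_CUBIC))
s=manip.sense();print(s["ft_torque"],s["force"])
R=proj("side",[.5607,-.1967,.01]);print("ring centre crop px",(R-[280,250])*4)
for e in([.031,0],[-.031,0],[0,.031],[0,-.031]):print(((proj("side",[.5607+e[0],-.1967+e[1],.01])-[280,250])*4).round())
E
```

```text
t: 11.6
tcp_pos: [0.5556, -0.1962, 0.0318]
tool_rot: [0.991, -0.0, -0.133, 0.004]
force: [-0.4, 0.2, -1.4]
finger_gap: 0.674
gripper_force: 48.3
[ 0.06126967 -0.14551712  0.02659749] [-0.70579695  0.66202333 -0.49758418]
ring centre crop px [369.34355703 301.43375484]
[437. 287.]
[300. 316.]
[337. 260.]
[404. 345.]
```

View pics/s4.png

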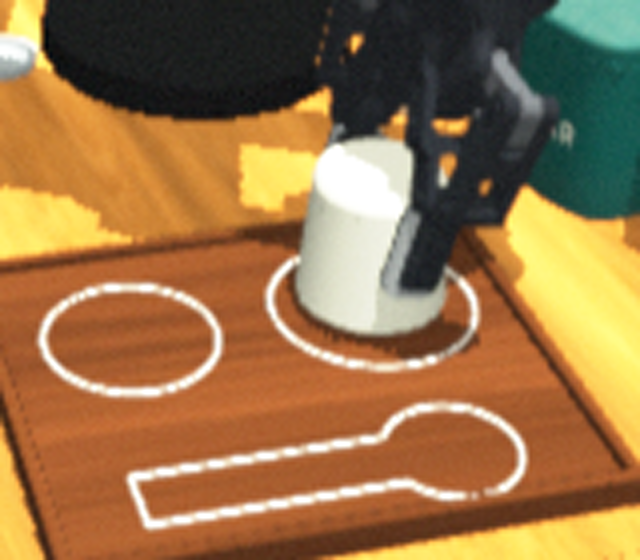

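The rim bottom sits at crop row 333, against about 348 when standing, so the cup is still roughly 6 mm up and well centred.

```bash
python3 -m handwheel '[[0,0,-1.5,0,0,0,0],[0,0,-1,0,0,0,0],[0,0,-1,0,0,0,0],[0,0,-0.5,0,0,0,0],[0,0,-0.5,0,0,0,0],[0,0,0,0,0,0,0],[0,0,0,0,0,0,0],[0,0,0,0,0,0,0],[0,0,0,0,0,0,0],[0,0,0,0,0,0,0]]'
```

```text
t: 12.9
tcp_pos: [0.5556, -0.1961, 0.0272]
tool_rot: [0.991, -0.0, -0.133, 0.004]
force: [0.2, -1.0, -1.3]
finger_gap: 0.671
gripper_force: 48.3
```

```bash
python3 -m handwheel '[[0,0,-0.5,0,0,0,0],[0,0,-0.5,0,0,0,0],[0,0,-0.5,0,0,0,0],[0,0,-0.5,0,0,0,0],[0,0,-0.5,0,0,0,0],[0,0,-0.4,0,0,0,0],[0,0,0,0,0,0,0],[0,0,0,0,0,0,0],[0,0,0,0,0,0,0],[0,0,0,0,0,0,0]]'
```

```text
t: 14.15
tcp_pos: [0.5554, -0.1961, 0.0256]
tool_rot: [0.991, -0.0, -0.133, 0.004]
force: [-1.1, 1.5, 7.3]
finger_gap: 0.673
gripper_force: 49.2
```

```bash
python3 -m handwheel '[[0,0,0,0,0,0,0.85],[0,0,0,0,0,0,1],[0,0,0,0,0,0,1],[0,0,0,0,0,0,1],[0,0,12,0,0,0,1],[0,0,18,0,0,0,1],[0,0,25,0,0,0,1],[0,0,25,0,0,0,1],[0,0,25,0,0,0,1],[0,0,25,0,0,0,1]]'
```

```text
t: 15.4
tcp_pos: [0.5558, -0.1963, 0.1568]
tool_rot: [0.991, -0.0, -0.132, 0.005]
force: [-0.3, 1.2, -0.5]
finger_gap: 0.993
gripper_force: 0.0
```

```bash
python3 -m handwheel '[[-4,37,0,0,-2.9,0,1],[-4,37,0,0,-2.9,0,1],[-4,37,0,0,-2.9,0,1],[-4,37,0,0,-2.9,0,1],[-4,37,0,0,-2.9,0,1],[-4,37,0,0,-2.9,0,1],[-4,37,0,0,-2.9,0,1],[-4,37,0,0,-2.9,0,1],[-4,37,0,0,-2.9,0,1],[-4,37,0,0,-2.9,0,1]]'; python3 -m handwheel '[[1,0,-10,0,0,0,1],[2,0,-10,0,0,0,1],[2,0,-10,0,0,0,1],[2,0,-10,0,0,0,1],[3,0,-10,0,0,0,1],[3,0,-10,0,0,0,1],[3,0,-10,0,0,0,1],[0,0,0,0,0,0,1],[0,0,0,0,0,0,1],[0,0,0,0,0,0,1]]'
python3 - <<'E'
from h import *
im=manip.snapshot("side")[:,:,::-1];im2=manip.snapshot("top")[:,:,::-1]
cv2.imwrite("pics/s5.png",np.hstack([cv2.resize(im[150:250,230:330],(400,400)),cv2.resize(im2[195:295,200:300],(400,400))]))
E
```

```text
t: 16.65
tcp_pos: [0.5159, 0.1751, 0.1561]
tool_rot: [0.993, -0.001, 0.122, 0.004]
force: [0.2, -0.2, 0.6]
finger_gap: 1.003
gripper_force: 0.0
t: 17.9
tcp_pos: [0.5316, 0.174, 0.0847]
tool_rot: [0.993, -0.001, 0.12, 0.004]
force: [-0.1, 0.5, 0.8]
finger_gap: 0.997
gripper_force: 0.0
```

View pics/s5.png

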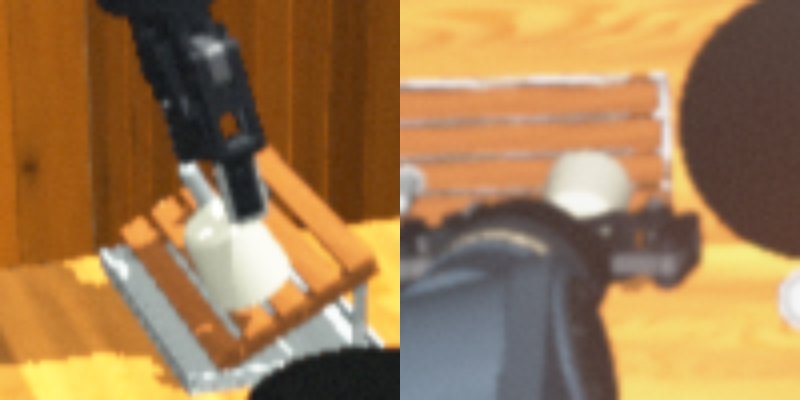

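The small cup sits between the fingers and the left peg is empty. Down 36 mm and close.

```bash
python3 -m handwheel '[[0.5,0,-6,0,0,0,1],[1,0,-6,0,0,0,1],[1,0,-6,0,0,0,1],[1,0,-6,0,0,0,1],[1,0,-6,0,0,0,1],[0,0,-6,0,0,0,1],[0,0,0,0,0,0,1],[0,0,0,0,0,0,0.4],[0,0,0,0,0,0,0],[0,0,0,0,0,0,0]]' 35; python3 -m handwheel '[[0,0,0,0,0,0,0],[0,0,0,0,0,0,0],[0,0,0,0,0,0,0],[-2,0,3.5,0,0,0,0],[-2,0,3.5,0,0,0,0],[-3,0,5.3,0,0,0,0],[-4,0,7.2,0,0,0,0],[-4,0,7.2,0,0,0,0],[-4,0,7.2,0,0,0,0],[-4,0,7.2,0,0,0,0]]'
```

```text
t: 19.25
tcp_pos: [0.536, 0.1738, 0.049]
tool_rot: [0.993, -0.001, 0.12, 0.004]
force: [-1.1, 0.3, 3.0]
finger_gap: 0.516
gripper_force: 35.0
t: 20.5
tcp_pos: [0.5128, 0.1739, 0.09]
tool_rot: [0.993, -0.001, 0.12, 0.004]
force: [0.1, 0.0, -1.3]
finger_gap: 0.515
gripper_force: 35.6
```

```bash
python3 -m handwheel '[[-4,0,7.2,0,0,0,0],[0,0,28,0,0,0,0],[0,0,28,0,0,0,0],[-7.8,-51.4,0,0,4.15,0,0],[-7.8,-51.4,0,0,4.15,0,0],[-7.8,-51.4,0,0,4.15,0,0],[-7.8,-51.4,0,0,4.15,0,0],[-7.8,-51.4,0,0,4.15,0,0],[-7.8,-51.4,0,0,4.15,0,0],[-7.8,-51.6,0,0,4.15,0,0]]'; python3 -m handwheel '[[0,0,-15,0,0,0,0],[0,0,-15,0,0,0,0],[0,0,-15,0,0,0,0],[0,0,-15,0,0,0,0],[0,0,-15,0,0,0,0],[0,0,-15,0,0,0,0],[0,0,-15,0,0,0,0],[0,0,-8,0,0,0,0],[0,0,0,0,0,0,0],[0,0,0,0,0,0,0]]'
```

```text
t: 21.75
tcp_pos: [0.4541, -0.1879, 0.1531]
tool_rot: [0.991, -0.0, -0.134, 0.004]
force: [0.7, 0.1, -1.7]
finger_gap: 0.513
gripper_force: 35.8
t: 23.0
tcp_pos: [0.4547, -0.1864, 0.0399]
tool_rot: [0.991, -0.0, -0.133, 0.004]
force: [1.1, -0.2, -0.8]
finger_gap: 0.511
gripper_force: 35.8
```

```bash
python3 -m handwheel '[[0,0,-4,0,0,0,0],[0,0,-4,0,0,0,0],[0,0,-3,0,0,0,0],[0,0,-2,0,0,0,0],[0,0,-1,0,0,0,0],[0,0,-0.5,0,0,0,0],[0,0,0,0,0,0,0],[0,0,0,0,0,0,0],[0,0,0,0,0,0,0],[0,0,0,0,0,0,0]]' && python3 - <<'E'
from h import *
im=manip.snapshot("side")[:,:,::-1]
cv2.imwrite("pics/s6.png",cv2.resize(im[250:390,280:440],(640,560),interpolation=cv2.INTER_CUBIC))
for e in([0,0],[.024,0],[-.024,0],[0,.024],[0,-.024]):print(((proj("side",[.459+e[0],-.1862+e[1],.01])-[280,250])*4).round())
E
```

```text
t: 24.25
tcp_pos: [0.4545, -0.1862, 0.0252]
tool_rot: [0.991, 0.0, -0.133, 0.004]
force: [-0.1, 0.4, -0.7]
finger_gap: 0.512
gripper_force: 35.8
[128. 336.]
[184. 324.]
[ 70. 348.]
[107. 302.]
[149. 371.]
```

View pics/s6.png

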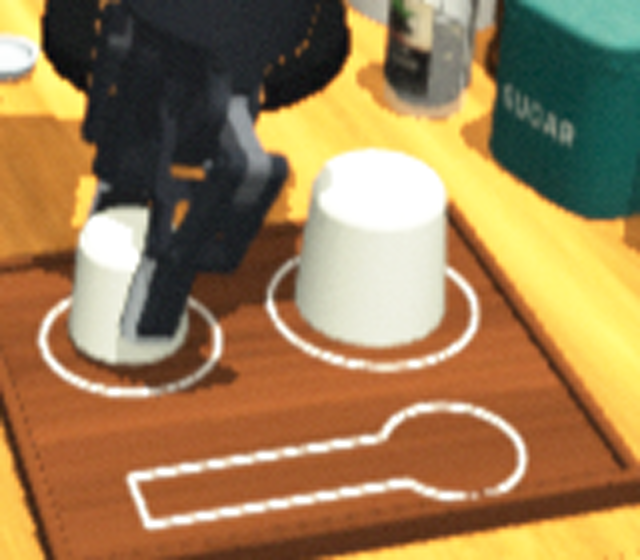

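The large cup stands centred in its ring. The small cup hangs about 4–5 mm over its ring, with its rim bottom at crop row 362 against about 372 when standing.

```bash
python3 -m handwheel '[[0,0,-1,0,0,0,0],[0,0,-1,0,0,0,0],[0,0,-0.5,0,0,0,0],[0,0,-0.5,0,0,0,0],[0,0,-0.5,0,0,0,0],[0,0,-0.5,0,0,0,0],[0,0,-0.3,0,0,0,0],[0,0,0,0,0,0,0],[0,0,0,0,0,0,0],[0,0,0,0,0,0,0]]'
```

```text
t: 25.55
tcp_pos: [0.4544, -0.1862, 0.0208]
tool_rot: [0.991, -0.0, -0.133, 0.004]
force: [-0.2, 0.3, -0.6]
finger_gap: 0.515
gripper_force: 35.8
```

```bash
python3 -m handwheel '[[0,0,-0.5,0,0,0,0],[0,0,-0.4,0,0,0,0],[0,0,-0.4,0,0,0,0],[0,0,-0.3,0,0,0,0],[0,0,0,0,0,0,0],[0,0,0,0,0,0,0],[0,0,0,0,0,0,0],[0,0,0,0,0,0,0],[0,0,0,0,0,0,0],[0,0,0,0,0,0,0]]'
```

```text
t: 26.8
tcp_pos: [0.4543, -0.1862, 0.0205]
tool_rot: [0.991, -0.0, -0.133, 0.004]
force: [0.4, 1.6, 8.7]
finger_gap: 0.512
gripper_force: 36.9
```

```bash
python3 -m handwheel '[[0,0,0,0,0,0,0.65],[0,0,0,0,0,0,0.8],[0,0,0,0,0,0,0.8],[0,0,12,0,0,0,0.8],[0,0,18,0,0,0,0.8],[0,0,25,0,0,0,0.8],[0,0,25,0,0,0,0.8],[0,0,25,0,0,0,0.8],[-3,22,0,0,0,0,0.5],[-3,22,0,0,0,0,0.5]]'; python3 -m handwheel '[[-3,22,-5,0,-3.85,0,0.5],[-3,22,-5,0,-3.85,0,0.5],[-3,22,-5,0,-3.85,0,0.5],[-3,22,-5,0,-3.85,0,0.5],[-3,23,-5,0,0,4.2,0.5],[-3,23,-5,0,0,4.2,0.5],[-3,23,-5,0,0,4.2,0.5],[-4,23,-5,0,0,4.1,0.5],[0,0,0,0,0,0,0.5],[0,0,0,0,0,0,0.5]]'; python3 - <<'E'
from h import *
im=manip.snapshot("side")[:,:,::-1]
cv2.imwrite("pics/s7.png",np.hstack([cv2.resize(im[250:390,280:440],(457,400)),cv2.resize(im[180:320,200:320],(343,400))]))
s=manip.sense();print(np.round(s["q"],2))
E
```

```text
t: 28.05
tcp_pos: [0.4476, -0.1403, 0.1244]
tool_rot: [0.991, -0.0, -0.134, 0.004]
force: [-0.2, 0.9, 0.1]
finger_gap: 0.499
gripper_force: 0.0
t: 29.3
tcp_pos: [0.4229, 0.0383, 0.084]
tool_rot: [0.989, 0.145, 0.001, 0.004]
force: [-0.1, -0.2, 0.2]
finger_gap: 0.502
gripper_force: 0.0
[-0.17  0.55  2.06 -0.01  0.53  1.12]
```

View pics/s7.png

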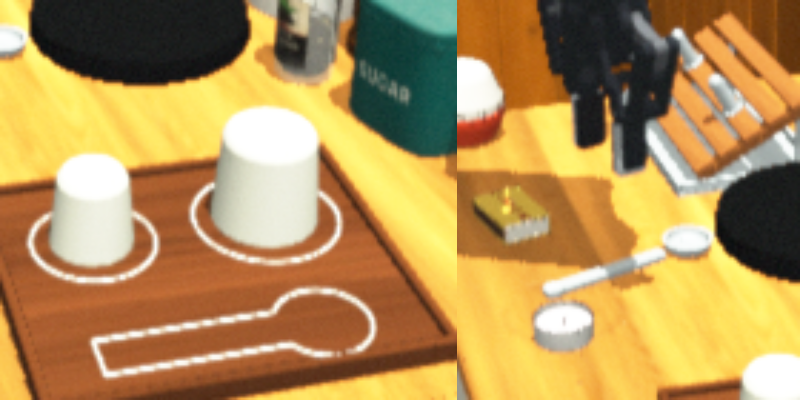

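Both cups stand inside their rings. The fingers hover over the spoon's handle with the candle and matches clear. Down and grip.

```bash
python3 -m handwheel '[[0,0,-16,0,0,0,0.5],[0,0,-16,0,0,0,0.5],[0,0,-16,0,0,0,0.5],[0,0,-16,0,0,0,0.5],[0,0,-10,0,0,0,0.5],[0,0,-4.5,0,0,0,0.5],[0,0,-2.5,0,0,0,0.5],[0,0,0,0,0,0,0.5],[0,0,0,0,0,0,0.3],[0,0,0,0,0,0,0]]' 30; python3 -m handwheel '[[0,0,0,0,0,0,0],[0,0,0,0,0,0,0],[0,0,0,0,0,0,0],[0,0,0,0,0,0,0],[0,0,5,0,0,0,0],[0,0,10,0,0,0,0],[0,0,10,0,0,0,0],[0,0,10,0,0,0,0],[0,0,10,0,0,0,0],[0,0,10,0,0,0,0]]'; python3 - <<'E'
from h import *
im=manip.snapshot("side")[:,:,::-1]
cv2.imwrite("pics/s8.png",cv2.resize(im[170:310,200:340],(560,560)))
E
```

```text
t: 30.6
tcp_pos: [0.4236, 0.0379, 0.0035]
tool_rot: [0.989, 0.145, 0.002, 0.004]
force: [-1.4, -0.3, 12.2]
finger_gap: 0.1
gripper_force: 25.3
t: 31.85
tcp_pos: [0.4235, 0.0378, 0.059]
tool_rot: [0.989, 0.145, 0.001, 0.004]
force: [-0.8, 0.4, -0.4]
finger_gap: 0.103
gripper_force: 29.3
```

View pics/s8.png

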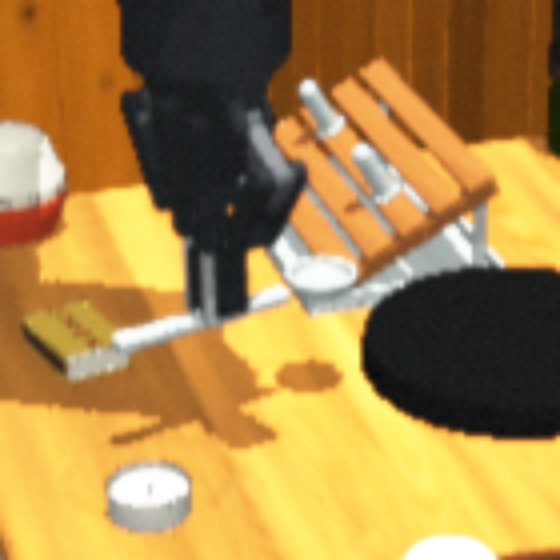

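The spoon is held level with its hollow up. I'll raise it over the cups and carry it to the tray.

```bash
python3 -m handwheel '[[0,0,38,0,0,0,0],[0,0,38,0,0,0,0],[8.3,-40.2,0,0,0,-2.81,0],[8.3,-40.2,0,0,0,-2.81,0],[8.3,-40.2,0,0,0,-2.81,0],[8.3,-40.2,0,0,0,-2.81,0],[8.3,-40.2,0,0,0,-2.81,0],[8.3,-40.2,0,0,0,-2.81,0],[8.3,-40.2,0,0,0,-2.81,0],[8.3,-40.2,0,0,0,-2.81,0]]'; python3 -m handwheel '[[0,0,0,0,0,0,0],[0,0,-15,0,0,0,0],[0,0,-15,0,0,0,0],[0,0,-15,0,0,0,0],[0,0,-15,0,0,0,0],[0,0,-15,0,0,0,0],[0,0,-15,0,0,0,0],[0,0,-10,0,0,0,0],[0,0,0,0,0,0,0],[0,0,0,0,0,0,0]]'; python3 - <<'E'
from h import *
im=manip.snapshot("side")[:,:,::-1]
cv2.imwrite("pics/s9.png",cv2.resize(im[250:390,270:450],(720,560),interpolation=cv2.INTER_CUBIC))
E
```

```text
t: 33.15
tcp_pos: [0.4896, -0.2848, 0.1341]
tool_rot: [0.999, -0.052, 0.0, 0.004]
force: [0.8, 1.3, -0.0]
finger_gap: 0.096
gripper_force: 29.4
t: 34.4
tcp_pos: [0.4901, -0.284, 0.0345]
tool_rot: [0.999, -0.051, 0.001, 0.004]
force: [-0.0, -0.5, -0.8]
finger_gap: 0.098
gripper_force: 29.4
```

View pics/s9.png

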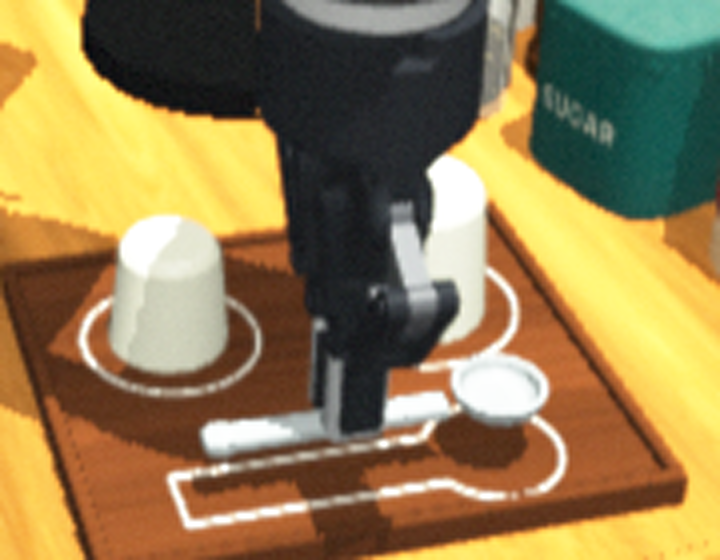

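```bash
python3 - <<'E'
from h import *
S=lambda x,y:(270+x/4-.4,250+y/4-.4)
b=onz("side",S(500,384),.041);e=onz("side",S(203,435),.0345)
print("bowl",b,"handle end",e,np.degrees(np.arctan2(*(b-e)[1::-1])),np.linalg.norm((b-e)[:2]))
print("outline bowl from px",onz("side",S(492,450),.01))
E
```

```text
bowl [ 0.54842099 -0.29108631  0.041     ] handle end [ 0.43883432 -0.27496924  0.0345    ] -8.366594315356645 0.11076551110680201
outline bowl from px [ 0.54854093 -0.29029766  0.01      ]
```

The bowl and handle end measure within about 2–4 mm of their targets. Lower and release.

```bash
python3 -m handwheel '[[0,-0.5,-6,0,0,1,0],[0,0,-6,0,0,0,0],[0,0,-4,0,0,0,0],[0,0,-2,0,0,0,0],[0,0,-1,0,0,0,0],[0,0,-0.8,0,0,0,0],[0,0,-0.5,0,0,0,0],[0,0,-0.5,0,0,0,0],[0,0,0,0,0,0,0],[0,0,0,0,0,0,0]]'
```

```text
t: 35.7
tcp_pos: [0.4899, -0.2843, 0.0136]
tool_rot: [0.999, -0.042, 0.001, 0.004]
force: [0.0, 0.5, 2.7]
finger_gap: 0.101
gripper_force: 29.7
```

```bash
python3 -m handwheel '[[0,0,0,0,0,0,0.2],[0,0,0,0,0,0,0.3],[0,0,0,0,0,0,0.3],[0,0,0,0,0,0,0.3],[0,0,8,0,0,0,0.3],[0,0,15,0,0,0,0.3],[0,0,25,0,0,0,0.3],[0,0,30,0,0,0,0.3],[0,0,30,0,0,0,0.3],[0,0,30,0,0,0,0.3]]'; python3 -m handwheel '[[-5,-30,10,0,0,0,0.3],[-10,-40,0,0,0,0,0.3],[-20,-40,0,0,0,0,0.3],[-20,-40,0,0,0,0,0.3],[-30,-40,0,0,0,0,0.3],[-30,-40,0,0,0,0,0.3],[-30,-30,0,0,0,0,0.3],[0,0,0,0,0,0,0.3],[0,0,0,0,0,0,0.3],[0,0,0,0,0,0,0.3]]'; python3 - <<'E'
from h import *
im=manip.snapshot("side")[:,:,::-1];im2=manip.snapshot("top")[:,:,::-1]
a=cv2.resize(im[250:390,270:450],(514,400),interpolation=cv2.INTER_CUBIC)
b=cv2.resize(im2[195:310,380:475],(286,346),interpolation=cv2.INTER_CUBIC)
cv2.imwrite("pics/s10.png",np.hstack([a,cv2.copyMakeBorder(b,0,54,0,0,cv2.BORDER_CONSTANT)]))
E
```

```text
t: 36.95
tcp_pos: [0.4899, -0.2843, 0.1537]
tool_rot: [0.999, -0.042, 0.001, 0.005]
force: [-0.3, -0.2, -0.1]
finger_gap: 0.301
gripper_force: 0.0
t: 38.2
tcp_pos: [0.3458, -0.5431, 0.1618]
tool_rot: [0.999, -0.041, 0.001, 0.004]
force: [0.2, 0.9, -0.0]
finger_gap: 0.298
gripper_force: 0.0
```

View pics/s10.png

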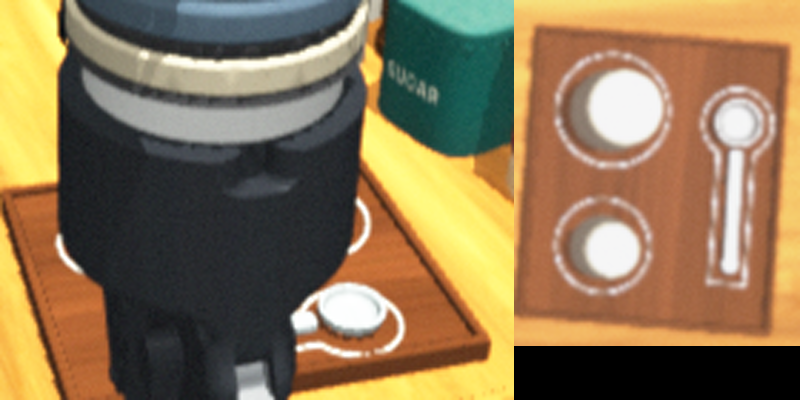

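In the top view (right-hand crop), both cups stand inside their rings, at crop (620,108) and (605,247). The spoon lies within its outline, with the bowl at (737,122).

```bash
python3 -c "
from station import manip
print(manip.sign_off())"
```

```text
the job is handed in; nothing more can be done
None
```

The job is handed in at 38 s: each cup stands mouth down inside its ring, and the spoon lies in its outline, hollow side up with the bowl at the round end; nothing else was moved.

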